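Couple the analyser's sample carousel with its sprung knob

TASK

The sample carousel is back on the bench analyser, but its orange coupling knob is still parked up in the release notch (red marks). Pull the knob up, turn it clockwise to the lock notch (green marks) and let it spring down, then ease the carousel round by the knob until its drive pin snaps into the drive hub below and the knob sits fully home. Never force it: do not press the knob down on the hub or keep turning once it has caught, and leave the carousel's tubes and the things on the bench alone.

Things in the scene. Friction and masses are not known exactly. Their poses are not given: they have to be found in the camera images.
- knob_lift (a joint): knob's height over home, m. 0.014 parked at the start (cross pin in the 5 mm deep release notch); over 0.019 the cross pin clears the collar's rim and can turn; 0.024 upper stop; about 0.007 in the lock notch with the drive pin on the hub's dogs; 0 to 0.001 fully home, pin between the dogs. Spring and weight push it down with 8 N at home, 10 N parked, 12 N at the stop; it drops in 0.1 s.
- knob_turn (a joint): knob's angle relative to the carousel, rad, growing clockwise seen from above: about 0 in the release notch (red marks), 0.785 in the lock notch (green marks), each with about 0.06 of play; stops at -0.12 and 0.90. In either notch the knob takes the carousel round with it, with about 0.1 N m of drag.
- knob_grip (a point): centre of the knob's orange wing, on the upright turning axis; an upright bar 56 mm long (x, white line on top towards +x), 14 mm thick (y), 25 mm high (z). Centre 157.5 mm above the bench when fully home, 172 mm when parked. Below it a bare 13 mm stem, then the collar, 44 mm across, rim 128 mm above the bench.
- knob: the coupling knob: orange wing, stem, 6 mm cross pin in line with the wing that sits in the collar's notches, and a 7 mm drive pin 24 mm off the axis, hidden under the carousel. Origin on the turning axis, at bench level when fully home; x along the wing, z up.
- carousel: white round carousel, 220 mm across, top face 98 mm above the bench; 12 wells 88 mm from the axis, some with capped tubes up to 134 mm above the bench; notched collar in the middle. Turns either way about its upright axis. Origin on the axis at bench level; two red marks on its top along its x axis, two green marks 45 degrees clockwise from them.
- hub_seat: seat of the drive hub, out of sight under the carousel; origin on the axis at bench level. The hub has 4 dogs and a notch every 90 degrees, 3 mm wider than the pin, 8 mm deep, and its motor holds it still at an angle that cannot be seen or read: find a notch by feel, 10 to 80 degrees further clockwise once the knob is in the lock notch, with the knob free to drop there.
- analyser: white bench analyser, fixed: round deck 250 mm across, 48 mm high, under the carousel; on its +x side, 125 to 235 mm from the axis, a rear module 280 mm wide and 85 mm high with a display (to 115 mm) and a folded probe (to 165 mm). Origin on the carousel's axis at bench level; -x is its front.
- tube_rack: white rack 230 x 85 x 50 mm with capped tubes, 96 mm high in all; origin under its centre. Leave alone.
- timer: white desk timer, 85 mm wide, 90 mm high; origin under its foot. Leave alone.
- well_slide: clear slide with 8 wells, 115 x 60 x 6 mm; origin under its centre. Leave alone.

How it is judged:
By the outcome, as a careful person would: the job done as asked, in the order asked, and still so for the second after the job is handed in, with the robot touching nothing.
It also fails if it takes over 64 s, if anything falls off the work surface, if the arm or the gripper's body presses on something with over 40 N, if the wrist force passes 120 N, or if a joint passes its speed limit or range.

ROBOT

A 6-joint arm with a two-finger parallel gripper is mounted at the origin on the work surface. World frame = base frame: x ahead of the robot, y to its left, z up, the work surface at z = 0. Lengths are in mm, angles in rad, forces in N, time in s.
With the tool pointing down it reaches from about 275 to 750 mm from the base axis. Payload 10.2 kg.
Tool frame: the origin (TCP) lies between the finger pads; the fingertips stand 22 mm ahead of it and the grasp point (between the pads) lies 3 mm ahead of it (ctrl.nose_length is the distance from the TCP to the fingertips, in mm); y points along the fingers, z is the direction in which the jaws open and shut, and the axes are right-handed (so a half turn about y gives the same grasp; the last joint's range is limited). The gripper opens to 85 mm and grips with 20 to 120 N. Pads are 22 mm wide; open, the fingers measure 114 mm over their backs; the gripper's body (76 mm by 85 mm) begins 54 mm behind the grasp point. The pads swing forward as they close: fully open they stand 13 mm farther back than shut.
Start: joints at [-1.5, 0.313, 1.498, -0, 1.331, -0.223], TCP at [152.022, -502.514, 224.594] pointing down, gripper open.
Joint ranges: [-2.94, 2.94], [-0.97, 2.17], [0.19, 2.56], [-1.23, 4.37], [0.02, 3.11], [-2.88, 2.88]. Speed limits (rad/s): [2.39, 2.39, 3.01, 3.14, 3.14, 3.14].

INTERFACE

Orientations are given as a unit quaternion [w, x, y, z].
In Python, from rig import ctrl, eyes, models gives the robot as it stands.
- The arm moves only by the shell command python3 -m crank 'ROWS' [FORCE]. ROWS is JSON, a list of rows, each an object with "dp": the shift along the tool's x, y, z in mm, a list of three; "roll": the turn about the tool's y in rad; "gripper": the closure in counts, from 0 (fully open) to 255 (shut). A call has 1 to 10 rows; each row is the pose to reach, as a shift and turn from the pose commanded when the call began, along the tool's axes at that moment; what a row does not reach only later rows make up. A row lasts 1/12 s, in which the tool goes at most 41.7 mm and 7.16 degrees, less where a joint would pass 70% of its speed; a pose out of reach is approached as far as the arm can. A call with a gripper value outside its range is refused whole. The fingers move at their own pace and stop on an object; FORCE is the grip in N (left out, the last holds). Time passes only in rows, so rows that repeat a pose let the fingers close. It gives the time, the measured TCP pose, the force and the opening at its end, in the units of the state.
- ctrl.sense(): the state, without advancing time (a new reading comes with each control period).
- eyes.capture(name): name is "scene" or "side" or "wrist"; returns a dict with "color" (420x560x3 uint8, red, green, blue), "fx", "fy", "cx", "cy" (pixels), "R" (3x3) and "t" (3): a world point X has camera coordinates R X + t. Camera axes: x right, y down, z forward; pixel columns grow to the right and rows downward; lengths in mm; the calibration is good to about 2 mm. A picture is of the moment at which its call begins. There is no depth.
- ctrl.finish_job(): hands the job in, once; it reports no verdict.
Trained networks look in a picture, given as the dict that the camera call returned (one of the last four; its "shot" number tells which), for a name from the list of things; names that differ only in an ending like _2 or _b are one class to them, and where a whole thing is asked for, a point or a joint stands for the part that bears it (a point fixed in the world has none). Each returns a list of dicts, best first, with "confidence" (0 to 1); they miss things now and then, are a little off and sometimes report something else, mostly with a low value. They report only what shows in the picture. A call takes as long as a camera call.
- models.spot_in(picture, label): "extent" ([centre column, centre row, width, height] in pixels, round what is visible of it).
- models.spot_point(picture, label): "centre" ([column, row] in pixels: a listed point, or the origin of a listed thing).
The state is a dict: "time_s": time; "joints": joint angles; "dq": joint speeds; "tau": joint torques, N m; "eef_pos": TCP position; "ee_rot": TCP orientation; "force": force on the tool from outside, world axes, zero at the start; "wrist_torque": the same for the moment, N m; "grip_width": opening from 0.0 (shut) to 1.0 (fully open).
Only numpy, scipy, OpenCV 4.12 (cv2) and the standard library are available. Lean on these libraries where they do the work, as an engineer would, in place of code of your own. Each camera call takes 0.05 s, during which the arm holds its last target. There are 200 camera calls.

## Working session

There is one attempt and no reset: what is moved stays moved. The work goes in short steps, Python scripts to look and compute and a shell command to move; the robot and the scene stay as the last step left them, time stands still between calls to the robot, and variables do not carry over. Pictures are saved under pics/ and viewed, about 8 in all and at most 12, crops included, and the job is handed in when it is done.

```bash
mkdir -p pics; ls; cat > h.py <<'E'
import numpy as np, cv2
from rig import ctrl, eyes, models
def save(p,n): cv2.imwrite(f'pics/{n}.png',p['color'][:,:,::-1])
def ray(p,uv):
    R=np.array(p['R']);t=np.array(p['t'])
    d=R.T@np.array([(uv[0]-p['cx'])/p['fx'],(uv[1]-p['cy'])/p['fy'],1]); return -R.T@t,d
def atz(p,uv,z):
    c,d=ray(p,uv); return c+d*(z-c[2])/d[2]
def tri(obs):
    A=np.zeros((3,3));b=np.zeros(3)
    for p,uv in obs:
        c,d=ray(p,uv);d=d/np.linalg.norm(d);P=np.eye(3)-np.outer(d,d);A+=P;b+=P@c
    return np.linalg.solve(A,b)
def proj(p,X):
    v=np.array(p['R'])@X+np.array(p['t']); return v[0]/v[2]*p['fx']+p['cx'],v[1]/v[2]*p['fy']+p['cy']
E
python3 - <<'E'
from h import *
np.set_printoptions(precision=4,suppress=True)
s=ctrl.sense();print(s)
a=eyes.capture('scene');b=eyes.capture('side')
save(a,'a');save(b,'b')
cv2.imwrite('pics/ab.png',cv2.resize(np.hstack([a['color'],b['color']])[:,:,::-1],(800,300)))
O=[]
for p in(a,b):
    for l in('knob_grip','carousel','knob'):
        r=models.spot_point(p,l)[:2];print(l,r)
        if l=='knob_grip' and r:O.append((p,r[0]['centre']))
    print([ -np.array(p['R']).T@np.array(p['t'])])
print(tri(O),[atz(p,u,172) for p,u in O])
E
```

```text
pics
{'time_s': 0.0, 'joints': array([-1.5004,  0.3134,  1.4985, -0.    ,  1.331 , -0.2234]), 'dq': array([-0.0005,  0.0007, -0.    , -0.0008, -0.0008, -0.0004]), 'tau': array([ -0.0002, -41.2265, -25.9743,  -0.0002,   0.0042,  -0.    ]), 'eef_pos': array([ 151.9766, -502.2174,  224.0265]), 'ee_rot': array([ 0.1035, -0.1035,  0.7   , -0.699 ]), 'force': array([ 0.6119,  0.2045, -0.0928]), 'wrist_torque': array([ 0.0141, -0.0175, -0.0341]), 'grip_width': 0.9988058291556036}
knob_grip [{'centre': [308.8, 188.3], 'confidence': 0.82}, {'centre': [369.1, 168.3], 'confidence': 0.16}]
carousel [{'centre': [303.9, 237.9], 'confidence': 0.77}]
knob []
[array([ 930.1258, -593.3304,  872.8613])]
knob_grip [{'centre': [260.0, 212.8], 'confidence': 0.66}]
carousel [{'centre': [265.8, 256.0], 'confidence': 0.72}]
knob [{'centre': [374.3, 195.7], 'confidence': 0.24}]
[array([-128.3401,  761.4993, 1084.8341])]
[534.9555  65.8843 165.9854] [array([538.9255,  60.8679, 172.    ]), array([529.8792,  70.01  , 172.    ])]
```

View pics/a.png

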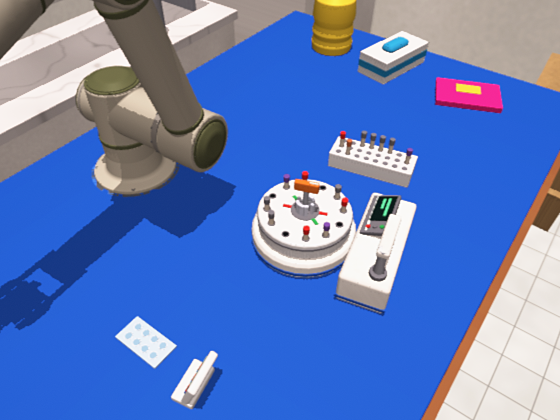

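View pics/b.png

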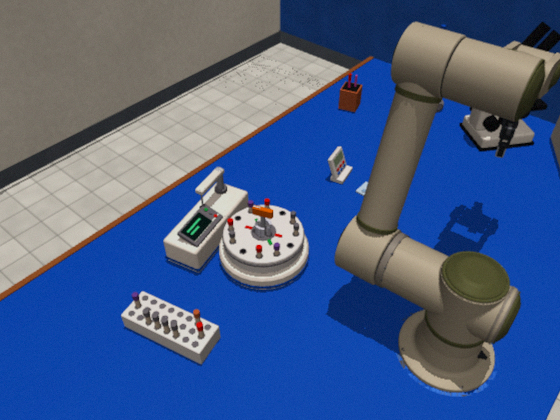

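```bash
cat >> h.py <<'E'
def orange(p,roi=None):
    h=cv2.cvtColor(p['color'],cv2.COLOR_RGB2HSV)
    m=cv2.inRange(h,(6,170,110),(18,255,255))
    if roi: z=np.zeros_like(m);x0,x1,y0,y1=roi;z[y0:y1,x0:x1]=m[y0:y1,x0:x1];m=z
    n,l,st,c=cv2.connectedComponentsWithStats(m)
    i=1+np.argmax(st[1:,4]); m=l==i
    return m,st[i],c[i]
E
python3 - <<'E'
from h import *
from scipy.spatial.transform import Rotation as Ro
np.set_printoptions(precision=4,suppress=True)
q=ctrl.sense()['ee_rot'];print(Ro.from_quat(q[[1,2,3,0]]).as_matrix())
O=[]
for n,roi in(('scene',(270,340,165,215)),('side',(235,285,195,230))):
    p=eyes.capture(n);m,st,c=orange(p,roi);print(n,p['fx'],st,c)
    ys,xs=np.where(m);vx,vy,x0,y0=cv2.fitLine(np.c_[xs,ys].astype(np.float32),2,0,.01,.01).ravel()
    a=atz(p,c+10*np.array([vx,vy]),172)-atz(p,c-10*np.array([vx,vy]),172);print('dir',np.degrees(np.arctan2(a[1],a[0])))
    O.append((p,c))
print(tri(O),[atz(p,u,172) for p,u in O])
a,b=[cv2.resize(p['color'][int(c[1])-40:int(c[1])+50,int(c[0])-60:int(c[0])+60],None,fx=3.3,fy=3.3,interpolation=2) for p,c in O]
cv2.imwrite('pics/crop.png',np.hstack([a,b])[:,:,::-1])
E
```

```text
[[-0.9571 -0.      0.2896]
 [-0.2896  0.0002 -0.9571]
 [-0.     -1.     -0.0002]]
scene 472.36890383989993 [295 179  24  15 222] [305.5766 186.1396]
dir 11.328440868492605
side 510.40888932405954 [252 207  21  11 140] [262.6    211.2143]
dir -154.7586752151082
[529.0848  61.7479 172.2709] [array([529.3809,  62.4359, 172.    ]), array([528.7416,  61.2205, 172.    ])]
```

View pics/crop.png

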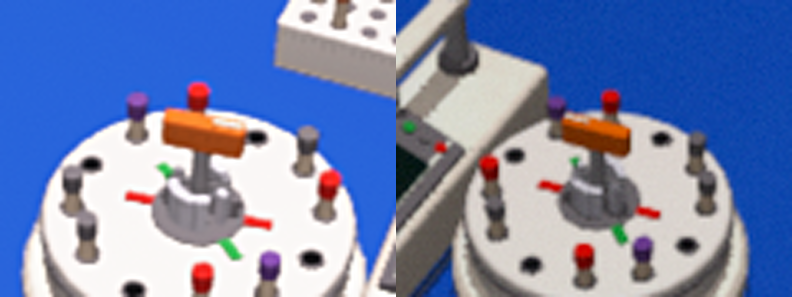

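```bash
python3 -m crank '[{"dp":[-33,-3,-27],"roll":0,"gripper":0},{"dp":[-65,-6,-54],"roll":0,"gripper":0},{"dp":[-98,-9,-81],"roll":0,"gripper":0},{"dp":[-131,-12,-108],"roll":0,"gripper":0},{"dp":[-164,-15,-135],"roll":0,"gripper":0},{"dp":[-197,-18,-162],"roll":0,"gripper":0},{"dp":[-230,-20,-189],"roll":0,"gripper":0},{"dp":[-262,-20,-215],"roll":0,"gripper":0},{"dp":[-262,-20,-215],"roll":0,"gripper":0}]'
python3 -c "
from h import *
print(ctrl.sense()['joints'])"
```

```text
time_s: 1.25
eef_pos: [342.7, -216.5, 245.1]
ee_rot: [0.106, -0.105, 0.699, -0.699]
force: [-0.1, -0.5, 0.4]
grip_width: 0.999
[-8.55424525e-01  2.58906088e-02  1.78650481e+00  1.40555638e-03
  1.32854087e+00  4.16163302e-01]
```

```bash
python3 -m crank '[{"dp":[-26,0,-21],"roll":-0.12,"gripper":0},{"dp":[-52,0,-42],"roll":-0.24,"gripper":0},{"dp":[-78,0,-64],"roll":-0.36,"gripper":0},{"dp":[-104,0,-85],"roll":-0.48,"gripper":0},{"dp":[-130,0,-106],"roll":-0.6,"gripper":0},{"dp":[-156,0,-128],"roll":-0.72,"gripper":0},{"dp":[-182,0,-149],"roll":-0.84,"gripper":0},{"dp":[-208,0,-170],"roll":-0.96,"gripper":0},{"dp":[-234,0,-192],"roll":-1.08,"gripper":0},{"dp":[-259,0,-213],"roll":-1.2,"gripper":0}]'
python3 -m crank '[{"dp":[0,0,0],"roll":-0.12,"gripper":0},{"dp":[0,0,0],"roll":-0.24,"gripper":0},{"dp":[0,0,0],"roll":-0.36,"gripper":0},{"dp":[0,0,0],"roll":-0.48,"gripper":0},{"dp":[0,0,0],"roll":-0.6,"gripper":0},{"dp":[0,0,0],"roll":-0.72,"gripper":0},{"dp":[0,0,0],"roll":-0.84,"gripper":0},{"dp":[0,0,0],"roll":-0.96,"gripper":0},{"dp":[0,0,0],"roll":-1.08,"gripper":0},{"dp":[0,0,0],"roll":-1.2,"gripper":0}]'
python3 -m crank '[{"dp":[0,0,0],"roll":-0.12,"gripper":0},{"dp":[0,0,0],"roll":-0.24,"gripper":0},{"dp":[0,0,0],"roll":-0.36,"gripper":0},{"dp":[0,0,0],"roll":-0.48,"gripper":0},{"dp":[0,0,0],"roll":-0.6,"gripper":0},{"dp":[0,0,0],"roll":-0.72,"gripper":0},{"dp":[0,0,0],"roll":-0.74,"gripper":0},{"dp":[0,0,0],"roll":-0.74,"gripper":0}]'
python3 - <<'E'
from h import *
from scipy.spatial.transform import Rotation as Ro
np.set_printoptions(precision=4,suppress=True)
s=ctrl.sense();q=s['ee_rot'];print(s['joints'],Ro.from_quat(q[[1,2,3,0]]).as_matrix())
p=eyes.capture('wrist');save(p,'w1');print(p['fx'],p['t'],p['R'])
m,st,c=orange(p);print(st,c,atz(p,c,184.5))
E
```

```text
time_s: 2.08
eef_pos: [527.6, 59.4, 244.5]
ee_rot: [-0.482, 0.482, -0.517, 0.518]
force: [0.6, -0.1, 0.8]
grip_width: 0.999
time_s: 2.92
eef_pos: [526.9, 57.6, 244.5]
ee_rot: [-0.69, 0.69, -0.155, 0.155]
force: [-0.1, 0.1, -0.0]
grip_width: 1.001
time_s: 3.58
eef_pos: [526.8, 57.7, 244.5]
ee_rot: [-0.7, 0.7, 0.102, -0.102]
force: [-0.1, 0.3, 0.3]
grip_width: 0.997
[-0.1121  0.31    1.4491 -0.      1.3826 -1.9728] [[ 0.9583 -0.0001 -0.2859]
 [ 0.2859 -0.      0.9583]
 [-0.0001 -1.      0.    ]]
339.9550044157106 [  94.0317 -543.0866  249.0964] [[-0.2849  0.9586  0.0007]
 [ 0.9188  0.2729  0.2851]
 [ 0.2731  0.0818 -0.9585]]
[ 273  192   22   77 1160] [283.7491 224.6121] [525.9038  60.8702 184.5   ]
```

View pics/w1.png

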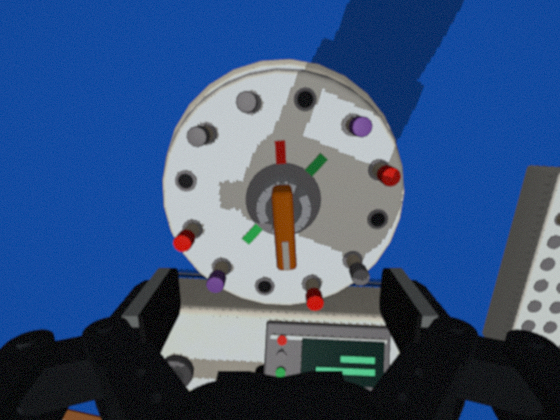

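```bash
python3 - <<'E'
from h import *
p=eyes.capture('wrist')
m,st,c=orange(p);ys,xs=np.where(m)
for e in(3,10):
    g=(ys>c[1]-45+10)&(ys<c[1]+e*4)
    vx,vy,x0,y0=cv2.fitLine(np.c_[xs[g],ys[g]].astype(np.float32),2,0,.01,.01).ravel()
    a=atz(p,(x0+20*vx,y0+20*vy),184.5)-atz(p,(x0-20*vx,y0-20*vy),184.5);print(np.degrees(np.arctan2(a[1],a[0])))
A=atz(p,(281,194),184.5);B=atz(p,(286.5,269),184.5);print(A,B,B-A,(A+B)/2)
r=atz(p,(280.5,142),98);print('red',r,np.degrees(np.arctan2(62-r[1],529-r[0])))
for l in('knob_grip',):print([(d,atz(p,d['centre'],172)) for d in models.spot_point(p,l)[:1]])
E
```

```text
20.523784504235923
20.405313456971733
[506.79232232  53.39753205 184.5       ] [555.75727107  71.82676029 184.5       ] [48.96494875 18.42922824  0.        ] [531.2747967   62.61214617 184.5       ]
red [483.32929854  46.39730292  98.        ] 18.861948218973748
[({'centre': [284.9, 227.6], 'confidence': 0.59}, array([531.8380438 ,  63.70850011, 172.        ]))]
```

```bash
python3 -m crank '[{"dp":[4,10,3.5],"roll":-0.06,"gripper":0},{"dp":[4,22,3.5],"roll":-0.06,"gripper":0},{"dp":[4,34,3.5],"roll":-0.06,"gripper":0},{"dp":[4,46,3.5],"roll":-0.06,"gripper":60},{"dp":[4,56,3.5],"roll":-0.06,"gripper":120},{"dp":[4,64,3.5],"roll":-0.06,"gripper":150},{"dp":[4,69.5,3.5],"roll":-0.06,"gripper":170},{"dp":[4,69.5,3.5],"roll":-0.06,"gripper":170},{"dp":[4,69.5,3.5],"roll":-0.06,"gripper":170},{"dp":[4,69.5,3.5],"roll":-0.06,"gripper":170}]' 20
python3 - <<'E'
from h import *
p=eyes.capture('wrist');s=eyes.capture('scene')
a=p['color'][150:420,100:460];b=cv2.resize(s['color'][130:250,230:390],(360,270))
cv2.imwrite('pics/w2.png',np.hstack([a,b])[:,:,::-1])
E
```

```text
time_s: 4.57
eef_pos: [529.9, 62.5, 175.7]
ee_rot: [-0.696, 0.696, 0.124, -0.123]
force: [0.5, -0.0, 0.3]
grip_width: 0.333
```

View pics/w2.png

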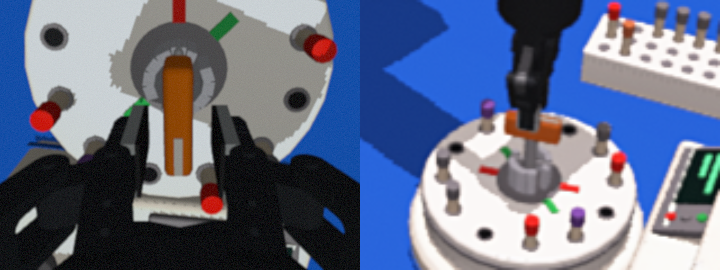

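```bash
python3 -m crank '[{"dp":[0,0,0],"roll":0,"gripper":195},{"dp":[0,0,0],"roll":0,"gripper":215},{"dp":[0,0,0],"roll":0,"gripper":255},{"dp":[0,0,0],"roll":0,"gripper":255},{"dp":[0,0,0],"roll":0,"gripper":255}]' 20; python3 -c "
from h import *
print(ctrl.sense()['wrist_torque'])"
```

```text
time_s: 5.08
eef_pos: [530.0, 61.9, 175.5]
ee_rot: [-0.696, 0.697, 0.124, -0.123]
force: [1.2, -4.7, 2.8]
grip_width: 0.146
[-0.94065221 -0.13354504 -0.015708  ]
```

```bash
python3 -m crank '[{"dp":[0,0,0],"roll":0,"gripper":255},{"dp":[0,0,0],"roll":0,"gripper":255},{"dp":[0,-2,0],"roll":0,"gripper":255},{"dp":[0,-4,0],"roll":0,"gripper":255},{"dp":[0,-6,0],"roll":0,"gripper":255},{"dp":[0,-7.5,0],"roll":0,"gripper":255},{"dp":[0,-7.5,0],"roll":0,"gripper":255},{"dp":[0,-7.5,0],"roll":0,"gripper":255}]' 50; python3 -c "
from h import *
print(ctrl.sense()['wrist_torque'])"
```

```text
time_s: 5.75
eef_pos: [529.7, 61.9, 181.2]
ee_rot: [-0.696, 0.696, 0.123, -0.124]
force: [5.5, -5.3, -11.1]
grip_width: 0.12
[-0.97350438 -1.07987194 -0.04357572]
```

```bash
python3 -m crank '[{"dp":[0,-1,0],"roll":0,"gripper":255},{"dp":[0,-1.8,0],"roll":0,"gripper":255},{"dp":[0,-1.8,0],"roll":0,"gripper":255},{"dp":[0,-1.8,0],"roll":0,"gripper":255}]'; python3 -m crank '[{"dp":[0,0,0],"roll":0.05,"gripper":255},{"dp":[0,0,0],"roll":0.1,"gripper":255},{"dp":[0,0,0],"roll":0.15,"gripper":255},{"dp":[0,0,0],"roll":0.15,"gripper":255}]';python3 - <<'E'
from h import *
print(ctrl.sense()['wrist_torque'])
p=eyes.capture('wrist');s=eyes.capture('scene')
a=p['color'][150:420,100:460];b=cv2.resize(s['color'][130:250,230:390],(360,270))
cv2.imwrite('pics/w3.png',np.hstack([a,b])[:,:,::-1])
E
```

```text
time_s: 6.08
eef_pos: [529.7, 61.9, 183.0]
ee_rot: [-0.696, 0.696, 0.123, -0.124]
force: [6.0, -5.9, -11.9]
grip_width: 0.117
time_s: 6.42
eef_pos: [529.6, 62.1, 182.9]
ee_rot: [-0.703, 0.704, 0.07, -0.071]
force: [5.4, -4.0, -11.0]
grip_width: 0.118
[-0.84722831 -1.08199888 -0.02994218]
```

View pics/w3.png

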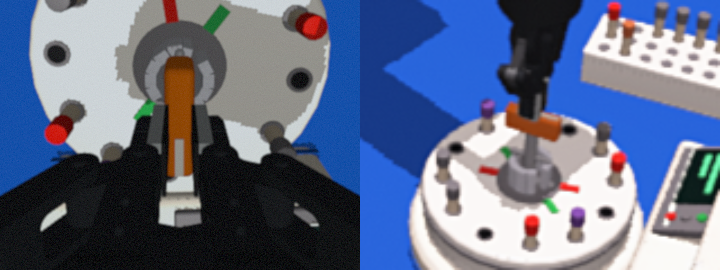

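```bash
python3 -m crank '[{"dp":[0,0,0],"roll":0.08,"gripper":255},{"dp":[0,0,0],"roll":0.16,"gripper":255},{"dp":[0,0,0],"roll":0.24,"gripper":255},{"dp":[0,0,0],"roll":0.32,"gripper":255},{"dp":[0,0,0],"roll":0.4,"gripper":255},{"dp":[0,0,0],"roll":0.48,"gripper":255},{"dp":[0,0,0],"roll":0.56,"gripper":255},{"dp":[0,0,0],"roll":0.64,"gripper":255},{"dp":[0,0,0],"roll":0.64,"gripper":255},{"dp":[0,0,0],"roll":0.64,"gripper":255}]';python3 - <<'E'
from h import *
print(ctrl.sense()['wrist_torque'])
p=eyes.capture('wrist');s=eyes.capture('scene')
a=p['color'][150:420,100:460];b=cv2.resize(s['color'][130:250,230:390],(360,270))
cv2.imwrite('pics/w4.png',np.hstack([a,b])[:,:,::-1])
E
```

```text
time_s: 7.35
eef_pos: [529.7, 62.8, 182.9]
ee_rot: [0.69, -0.69, 0.154, -0.153]
force: [6.5, -1.5, -11.4]
grip_width: 0.114
[-0.15425668 -1.14499631  0.0067597 ]
```

View pics/w4.png

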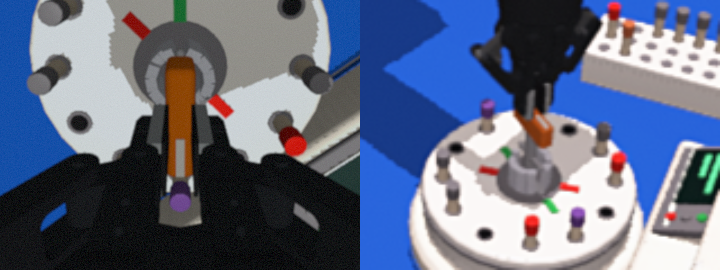

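```bash
python3 -m crank '[{"dp":[0,0,0],"roll":0,"gripper":180},{"dp":[0,0,0],"roll":0,"gripper":180},{"dp":[0,0,0],"roll":0,"gripper":180},{"dp":[0,0,0],"roll":0,"gripper":180},{"dp":[0,0,0],"roll":0,"gripper":180},{"dp":[0,0,0],"roll":0,"gripper":180}]' 20;python3 - <<'E'
from h import *
print(ctrl.sense()['wrist_torque'])
p=eyes.capture('wrist');s=eyes.capture('scene')
for q,r in((p,None),(s,(270,340,160,220))):
    m,st,c=orange(q,r);print(st,c)
a=p['color'][150:420,100:460];b=cv2.resize(s['color'][130:250,230:390],(360,270))
cv2.imwrite('pics/w5.png',np.hstack([a,b])[:,:,::-1])
E
```

```text
time_s: 7.95
eef_pos: [529.6, 62.6, 184.6]
ee_rot: [0.69, -0.69, 0.153, -0.154]
force: [-0.2, -0.0, 0.5]
grip_width: 0.297
[-0.0009963   0.04111938 -0.04100084]
[ 268  210   26   98 2049] [280.4114202  252.04197169]
[299 179  16  21 146] [306.84931507 189.91780822]
```

View pics/w5.png

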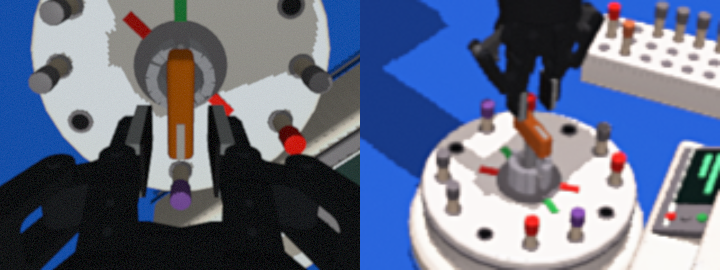

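```bash
cat >> h.py <<'E'
def lift(p,s,roi=(265,345,155,225)):
    "knob lift from wing heading=tool x; predicted vs seen wing extents in scene and wrist"
    from scipy.spatial.transform import Rotation as Ro
    from scipy.optimize import minimize_scalar
    x=Ro.from_quat(np.array(ctrl.sense()['ee_rot'])[[1,2,3,0]]).as_matrix()[:,0]
    y=np.cross([0,0,1],x)
    def pred(q,L):
        P=[proj(q,np.array([529.5,62,157.5+L])+a*28*x+b*7*y+c*12.5*np.array([0,0,1])) for a in(-1,1) for b in(-1,1) for c in(-1,1)]
        P=np.array(P);return P.min(0),P.max(0)
    out=[]
    for q,r in((s,roi),(p,None)):
        m,st,c=orange(q,r)
        if q is p: obs=[st[1]]; f=lambda L:pred(q,L)[0][1]-obs[0]
        else: obs=[st[1]+st[3]-1]; f=lambda L:pred(q,L)[1][1]-obs[0]
        out.append((minimize_scalar(lambda L:f(L)**2,bounds=(-15,40),method='bounded').x,st[:4].tolist()))
    return out
E
python3 - <<'E'
from h import *
p=eyes.capture('wrist');s=eyes.capture('scene');print(lift(p,s))
E
```

```text
[(np.float64(15.249196879786881), [299, 179, 16, 21]), (np.float64(37.96949414425734), [268, 210, 26, 98])]
```

```bash
python3 -m crank '[{"dp":[0,-0,0],"roll":0,"gripper":180},{"dp":[0,7,0],"roll":0,"gripper":180},{"dp":[0,14,0],"roll":0,"gripper":180},{"dp":[0,20,0],"roll":0,"gripper":180},{"dp":[0,20,0],"roll":0,"gripper":195},{"dp":[0,20,0],"roll":0,"gripper":200},{"dp":[0,20,0],"roll":0,"gripper":200},{"dp":[0,20,0],"roll":0,"gripper":200}]' 20;python3 - <<'E'
from h import *
print(ctrl.sense()['wrist_torque'])
p=eyes.capture('wrist');s=eyes.capture('scene');print(lift(p,s))
E
```

```text
time_s: 8.82
eef_pos: [529.7, 62.5, 164.6]
ee_rot: [0.69, -0.69, 0.153, -0.154]
force: [-0.1, 0.3, 0.5]
grip_width: 0.218
[ 0.03983338  0.02072178 -0.06279784]
[(np.float64(15.23547194792414), [303, 181, 12, 19]), (np.float64(36.06865803877098), [267, 222, 29, 110])]
```

```bash
cat > check.py <<'E'
import sys
from h import *
s=ctrl.sense();p=eyes.capture('wrist');m,st,c=orange(p);k=eyes.capture('scene');_,sc,cc=orange(k,(265,345,155,225))
ys,xs=np.where(m);v=cv2.fitLine(np.c_[xs,ys].astype(np.float32),2,0,.01,.01).ravel()
bot=st[1]+st[3]
print('t',round(s['time_s'],2),'q6',round(s['joints'][5],3),'F',s['force'].round(1),'Tz',round(s['wrist_torque'][2],3),'bot',bot,'len',st[3],'c',c.round(1),'ang',round(float(np.degrees(np.arctan2(v[0]*np.sign(v[1]),abs(v[1])))),1),'scene',sc[1],sc[1]+sc[3],cc.round(1))
save(p,'last');save(k,'lasts')
thr=float(sys.argv[1]) if len(sys.argv)>1 else 0
sys.exit(int(bot<thr))
E
python3 check.py; python3 -m crank '[{"dp":[0,0,0],"roll":0,"gripper":212},{"dp":[0,0,0],"roll":0,"gripper":212},{"dp":[0,0,0],"roll":0.05,"gripper":212},{"dp":[0,0,0],"roll":0.1,"gripper":212},{"dp":[0,0,0],"roll":0.15,"gripper":212},{"dp":[0,0,0],"roll":0.15,"gripper":212}]' 20; python3 check.py;  python3 -m crank '[{"dp":[0,0,0],"roll":-0.05,"gripper":212},{"dp":[0,0,0],"roll":-0.09,"gripper":212},{"dp":[0,0,0],"roll":-0.09,"gripper":212}]'; python3 check.py
```

```text
t 8.92 q6 -1.235 F [ 0.3  0.2 -0.1] Tz -0.031 bot 332 len 110 c [280.6 270.2] ang 0.0 scene 181 200 [308.6 191.5]
time_s: 9.52
eef_pos: [529.6, 62.9, 164.4]
ee_rot: [0.677, -0.676, 0.205, -0.205]
force: [0.8, 2.5, 0.5]
grip_width: 0.165
t 9.52 q6 -1.084 F [0.8 2.5 0.5] Tz 0.054 bot 333 len 110 c [280.2 270.8] ang 2.1 scene 179 200 [308.1 191.3]
time_s: 9.87
eef_pos: [529.8, 62.7, 164.5]
ee_rot: [0.686, -0.685, 0.173, -0.173]
force: [0.9, 3.6, 0.6]
grip_width: 0.169
t 9.87 q6 -1.178 F [0.9 3.6 0.6] Tz 0.034 bot 332 len 109 c [280.6 270.3] ang -1.3 scene 181 200 [308.4 191.9]
```

```bash
python3 -m crank '[{"dp":[0,0,0.6],"roll":0,"gripper":209},{"dp":[0,0,0.6],"roll":0.04,"gripper":209},{"dp":[0,0,0.6],"roll":0.08,"gripper":209},{"dp":[0,0,0.6],"roll":0.12,"gripper":209},{"dp":[0,0,0.6],"roll":0.16,"gripper":209},{"dp":[0,0,0.6],"roll":0.16,"gripper":209}]' ; python3 check.py;  python3 -m crank '[{"dp":[0,0,0],"roll":-0.04,"gripper":209},{"dp":[0,0,0],"roll":-0.06,"gripper":209},{"dp":[0,0,0],"roll":-0.06,"gripper":209}]'; python3 check.py
```

```text
time_s: 10.47
eef_pos: [529.6, 63.1, 164.2]
ee_rot: [-0.669, 0.669, -0.229, 0.229]
force: [0.2, 2.7, 0.4]
grip_width: 0.178
t 10.47 q6 -1.013 F [0.2 2.7 0.4] Tz 0.103 bot 333 len 110 c [279.6 270.8] ang 6.4 scene 179 200 [308.  190.9]
time_s: 10.82
eef_pos: [529.8, 62.8, 164.4]
ee_rot: [-0.676, 0.676, -0.208, 0.208]
force: [-1.3, 0.2, 0.5]
grip_width: 0.18
t 10.82 q6 -1.075 F [-1.3  0.2  0.5] Tz 0.012 bot 332 len 110 c [280.4 270.3] ang 2.6 scene 179 200 [308. 191.]
```

```bash
python3 -m crank '[{"dp":[0,0,0],"roll":0.04,"gripper":209},{"dp":[0,0,0],"roll":0.08,"gripper":209},{"dp":[0,0,0],"roll":0.1,"gripper":209},{"dp":[0,0,0],"roll":0.12,"gripper":209},{"dp":[0,0,0],"roll":0.12,"gripper":209},{"dp":[0,0,0],"roll":0.07,"gripper":209},{"dp":[0,0,0],"roll":0.06,"gripper":209}]' && python3 check.py 328 && python3 -m crank '[{"dp":[0,0,0],"roll":0.04,"gripper":209},{"dp":[0,0,0],"roll":0.08,"gripper":209},{"dp":[0,0,0],"roll":0.1,"gripper":209},{"dp":[0,0,0],"roll":0.12,"gripper":209},{"dp":[0,0,0],"roll":0.12,"gripper":209},{"dp":[0,0,0],"roll":0.07,"gripper":209},{"dp":[0,0,0],"roll":0.06,"gripper":209}]' && python3 check.py 328
```

```text
time_s: 11.5
eef_pos: [529.9, 62.9, 164.4]
ee_rot: [-0.669, 0.67, -0.228, 0.228]
force: [-1.1, 1.3, 0.4]
grip_width: 0.181
t 11.5 q6 -1.017 F [-1.1  1.3  0.4] Tz 0.076 bot 332 len 110 c [280.2 270.4] ang 2.9 scene 180 201 [307.9 191.1]
time_s: 12.18
eef_pos: [529.9, 62.9, 164.4]
ee_rot: [-0.662, 0.662, -0.248, 0.248]
force: [-0.6, 0.2, 1.4]
grip_width: 0.182
t 12.18 q6 -0.956 F [-0.6  0.2  1.4] Tz 0.046 bot 333 len 111 c [280.4 270.2] ang 2.8 scene 178 201 [307.7 190.3]
```

```bash
python3 -m crank '[{"dp":[0,0,0],"roll":0.04,"gripper":209},{"dp":[0,0,0],"roll":0.08,"gripper":209},{"dp":[0,0,0],"roll":0.1,"gripper":209},{"dp":[0,0,0],"roll":0.12,"gripper":209},{"dp":[0,0,0],"roll":0.12,"gripper":209},{"dp":[0,0,0],"roll":0.07,"gripper":209},{"dp":[0,0,0],"roll":0.06,"gripper":209}]' |tail -1 && python3 check.py 328 && python3 -m crank '[{"dp":[0,0,0],"roll":0.04,"gripper":209},{"dp":[0,0,0],"roll":0.08,"gripper":209},{"dp":[0,0,0],"roll":0.1,"gripper":209},{"dp":[0,0,0],"roll":0.12,"gripper":209},{"dp":[0,0,0],"roll":0.12,"gripper":209},{"dp":[0,0,0],"roll":0.07,"gripper":209},{"dp":[0,0,0],"roll":0.06,"gripper":209}]' |tail -1&& python3 check.py 328 && python3 -m crank '[{"dp":[0,0,0],"roll":0.04,"gripper":209},{"dp":[0,0,0],"roll":0.08,"gripper":209},{"dp":[0,0,0],"roll":0.1,"gripper":209},{"dp":[0,0,0],"roll":0.12,"gripper":209},{"dp":[0,0,0],"roll":0.12,"gripper":209},{"dp":[0,0,0],"roll":0.07,"gripper":209},{"dp":[0,0,0],"roll":0.06,"gripper":209}]' |tail -1&& python3 check.py 328
python3 - <<'E'
import cv2,numpy as np
p=cv2.imread('pics/last.png');s=cv2.imread('pics/lasts.png')
cv2.imwrite('pics/w6.png',np.hstack([p[150:420,100:460],cv2.resize(s[130:250,230:390],(360,270))]))
E
```

```text
grip_width: 0.183
t 12.87 q6 -0.896 F [-0.1  0.1  0.2] Tz -0.007 bot 333 len 111 c [281.  270.1] ang 1.3 scene 177 201 [307.1 189.2]
grip_width: 0.181
t 13.55 q6 -0.837 F [-0.4  1.7  0.5] Tz 0.045 bot 332 len 110 c [281. 270.] ang 2.0 scene 177 201 [306.8 189.3]
grip_width: 0.177
t 14.23 q6 -0.776 F [ 0.9  2.8 -0.6] Tz 0.037 bot 332 len 110 c [281.2 270.1] ang 1.8 scene 177 201 [306.4 189. ]
```

View pics/w6.png

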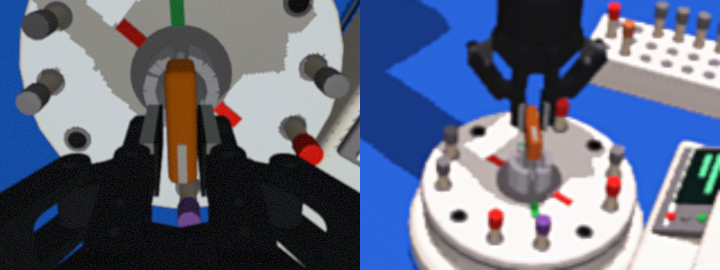

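```bash
python3 -m crank '[{"dp":[0,0,0],"roll":0.04,"gripper":209},{"dp":[0,0,0],"roll":0.08,"gripper":209},{"dp":[0,0,0],"roll":0.1,"gripper":209},{"dp":[0,0,0],"roll":0.12,"gripper":209},{"dp":[0,0,0],"roll":0.12,"gripper":209},{"dp":[0,0,0],"roll":0.07,"gripper":209},{"dp":[0,0,0],"roll":0.06,"gripper":209}]' |tail -1 && python3 check.py 328 && python3 -m crank '[{"dp":[0,0,0],"roll":0.04,"gripper":209},{"dp":[0,0,0],"roll":0.08,"gripper":209},{"dp":[0,0,0],"roll":0.1,"gripper":209},{"dp":[0,0,0],"roll":0.12,"gripper":209},{"dp":[0,0,0],"roll":0.12,"gripper":209},{"dp":[0,0,0],"roll":0.07,"gripper":209},{"dp":[0,0,0],"roll":0.06,"gripper":209}]' |tail -1&& python3 check.py 328 && python3 -m crank '[{"dp":[0,0,0],"roll":0.04,"gripper":209},{"dp":[0,0,0],"roll":0.08,"gripper":209},{"dp":[0,0,0],"roll":0.1,"gripper":209},{"dp":[0,0,0],"roll":0.12,"gripper":209},{"dp":[0,0,0],"roll":0.12,"gripper":209},{"dp":[0,0,0],"roll":0.07,"gripper":209},{"dp":[0,0,0],"roll":0.06,"gripper":209}]' |tail -1&& python3 check.py 328
```

```text
grip_width: 0.183
t 14.92 q6 -0.716 F [ 3.5  0.4 -2.8] Tz -0.011 bot 331 len 110 c [281.7 268.7] ang -3.2 scene 177 201 [306.2 187.9]
grip_width: 0.18
t 15.6 q6 -0.656 F [ 2.   2.6 -1. ] Tz -0.014 bot 331 len 110 c [281.8 269.5] ang 0.3 scene 177 201 [306.1 188.2]
grip_width: 0.179
t 16.28 q6 -0.596 F [-1.4 -0.1 -0.2] Tz 0.045 bot 322 len 105 c [282.7 262.3] ang -2.0 scene 179 203 [305.9 191. ]
```

```bash
python3 -m crank '[{"dp":[0,0,0],"roll":0,"gripper":170},{"dp":[0,0,0],"roll":0,"gripper":150},{"dp":[0,0,0],"roll":0,"gripper":130},{"dp":[0,0,0],"roll":0,"gripper":130},{"dp":[0,0,0],"roll":0,"gripper":130}]'; python3 check.py; python3 - <<'E'
import cv2,numpy as np
p=cv2.imread('pics/last.png');s=cv2.imread('pics/lasts.png')
cv2.imwrite('pics/w7.png',np.hstack([p[150:420,100:460],cv2.resize(s[130:250,230:390],(360,270))]))
E
```

```text
time_s: 16.8
eef_pos: [529.8, 63.0, 164.4]
ee_rot: [-0.607, 0.607, -0.363, 0.363]
force: [-0.0, 0.5, -0.4]
grip_width: 0.491
t 16.8 q6 -0.594 F [-0.   0.5 -0.4] Tz 0.037 bot 322 len 105 c [282.1 262.7] ang -1.7 scene 179 203 [306.  190.8]
```

View pics/w7.png

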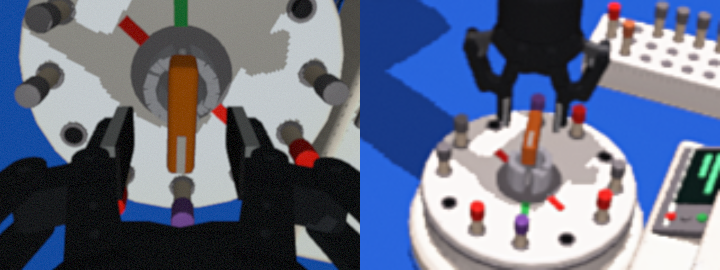

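```bash
python3 - <<'E'
from h import *
from scipy.spatial.transform import Rotation as Ro
p=eyes.capture('wrist');x=Ro.from_quat(np.array(ctrl.sense()['ee_rot'])[[1,2,3,0]]).as_matrix()[:,0]
for n,q in(('w',p),('s',eyes.capture('scene'))):
  for L in(0,2,7): print(n,L,[np.round(proj(q,np.array([529.5,62,170+L])+a*28*x),1) for a in(-1,1)])
E
python3 -m crank '[{"dp":[0,0,0],"roll":0,"gripper":110},{"dp":[0,-10,0],"roll":0,"gripper":100},{"dp":[0,-25,0],"roll":0,"gripper":80},{"dp":[0,-45,0],"roll":0,"gripper":60},{"dp":[0,-70,0],"roll":0,"gripper":30},{"dp":[0,-95,0],"roll":0,"gripper":0},{"dp":[0,-120,0],"roll":0,"gripper":0},{"dp":[0,-120,0],"roll":0,"gripper":0},{"dp":[0,-120,0],"roll":0,"gripper":0}]'; python3 - <<'E'
from h import *
from scipy.spatial.transform import Rotation as Ro
O=[]
for n,roi in(('scene',(265,345,155,225)),('side',(235,285,195,235))):
    p=eyes.capture(n);m,st,c=orange(p,roi);O.append((p,c));print(n,st,c)
print('tri',tri(O))
w=eyes.capture('wrist');m,st,c=orange(w);print(st,c);save(w,'w8f')
a,b=[cv2.resize(p['color'][int(c[1])-40:int(c[1])+50,int(c[0])-60:int(c[0])+60],None,fx=3.3,fy=3.3,interpolation=2) for p,c in O]
cv2.imwrite('pics/w8.png',np.hstack([a,b])[:,:,::-1])
E
```

```text
w 0 [array([276.3, 217. ]), array([276.7, 326.1])]
w 2 [array([276.2, 218.4]), array([276.7, 328.6])]
w 7 [array([276.1, 222. ]), array([276.6, 335.2])]
s 0 [array([306.7, 178.6]), array([304.2, 195.6])]
s 2 [array([306.8, 177.9]), array([304.2, 195. ])]
s 7 [array([306.9, 176.2]), array([304.3, 193.3])]
time_s: 17.75
eef_pos: [530.2, 63.0, 286.0]
ee_rot: [0.607, -0.606, 0.362, -0.364]
force: [0.2, -0.6, -1.4]
grip_width: 1.001
scene [302 179   9  24 115] [305.97391304 190.73913043]
side [258 207   9  18  63] [261.28571429 216.46031746]
tri [529.49122728  65.72044018 155.84441835]
[274 171  16  65 807] [281.33581165 198.49566295]
```

View pics/w8.png

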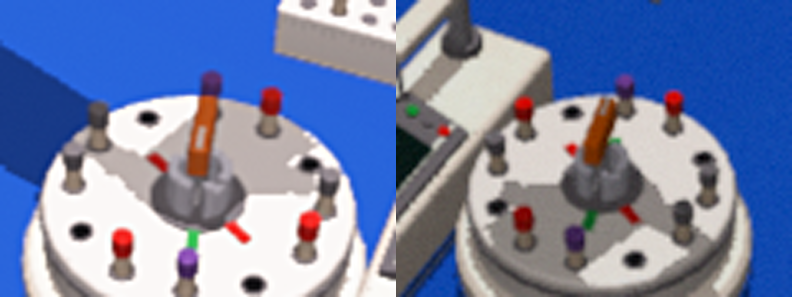

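```bash
python3 -c "
from rig import ctrl
print(ctrl.finish_job(),ctrl.sense()['time_s'])"
```

```text
the job is handed in; nothing more can be done
the job is handed in; nothing more can be done
```

The knob is in the lock notch with its drive pin seated in the hub, and I handed the job in at about 18 s of the 64 s allowed.

**What I did:** I gripped the wing, pulled it up to about 21 mm lift and turned it 45° clockwise, which lined it up with the green marks. Opening the jaws let it spring down into the lock notch. With the jaws loose, I then eased the carousel clockwise about 3.5° at a time, backing off after each step, until the knob dropped. I opened the gripper and withdrew 120 mm straight up.

**Last checks:**
- **Drop:** the far end of the wing moved about 9 to 10 px in the wrist view, against 9.1 px predicted for the 7 mm drop. It did not move further when I released it.
- **Height:** two cameras put the wing centre at 155.8 mm, against 157.5 mm when fully home, which is within calibration error.
- **Forces:** while easing the carousel round I read at most about 4.5 N and 0.1 N m, and close to zero after release. The wing is still in line with the green marks, and I saw no change in the tubes or the rack.

**Less certain:**
- My first lift estimate from the pictures disagreed badly (15 and 38 mm). It was poorly calibrated, so I discarded it and used relative pixel changes.
- In the last three easing steps the vertical force briefly read -2.8 N, probably light pad friction.
- The final step may have turned the knob slightly after it caught, but no torque built up.

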